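# Set the bedside magnifier over the dosing card and spin its wing nut tight

## Robot

A 6-joint arm with a two-finger parallel gripper is mounted at the origin on the work surface. World frame = base frame: x ahead of the robot, y to its left, z up, the work surface at z = 0. Lengths are in mm, angles in degrees, forces in N, time in s.
With the tool pointing down it reaches from about 300 to 850 mm from the base axis. Payload 4.2 kg.
Tool frame: the origin (TCP) lies midway between the tips of the shut fingers; the grasp point (between the pads) lies 19 mm behind it (env.grasp_offset is the distance from the TCP to the grasp point, in mm); z points along the fingers, y is the line along which they close (so a half turn about z gives the same grasp; the last joint's range is limited). The gripper opens to 91 mm and grips with 3 to 60 N. Pads are 32 mm wide; open, the fingers measure 118 mm over their backs; the gripper's body (76 mm by 178 mm) begins 60 mm behind the grasp point.
Start: joints at [-74.656, 18.312, 89.639, -0, 72.044, -1.146], TCP at [163.213, -551.366, 213.976] pointing down, gripper open.
Joint ranges: [-177.97, 177.97], [-48.28, 115.42], [12.27, 149.76], [-77.06, 257.06], [2.81, 150.46], [-146.56, 146.56]. Speed limits (degrees/s): [147.25, 147.25, 180, 180, 180, 180].

## Interface

Orientations are given as [roll, pitch, yaw] about the fixed x, y, z axes, in that order (R = Rz(yaw) Ry(pitch) Rx(roll)).
In Python, from workcell import env, optics gives the robot as it stands. The module is installed in compiled form; this text tells all that it offers.
- The arm moves only by the tool send_rows, never from a script. Its argument "targets" is a list that holds one entry, the list of rows, each a list of 7 numbers: the turn, a rotation vector about the world's x, y, z scaled (see below), then the shift along the world's x, y, z scaled (see below), then the closure, from -1 (fully open) to 1 (shut). In form: [[[rx, ry, rz, x, y, z, gripper], ...]]. A call has 1 to 12 rows; each row shifts and turns the commanded pose from where the row before left it; what a row does not reach is not made up. The controller multiplies each number of a shift by 0.2 m and each number of a turn by pi/2 rad. A row lasts 1/10 s, in which the tool goes at most 50 mm and 8.59 degrees, less where a joint would pass 70% of its speed; a pose out of reach is approached as far as the arm can. A call with a number of a shift or a turn outside -1 to 1 is refused whole. A call with a gripper value outside its range is refused whole. The fingers move at their own pace and stop on an object; "grip_force" is the grip in N (left out, the last holds). Time passes only in rows, so rows that do not move let the fingers close. It gives the time, the measured TCP pose, the force, the opening and the grip force at its end, in the units of the state.
- env.state(): the state, without advancing time (a new reading comes with each control period).
- optics.grab_frame(name): name is "side" or "top" or "wrist"; returns (picture, depth): 420x560x3 uint8, red, green, blue; 420x560 float32, mm along the optical axis (not along the pixel's ray), 0 where there is no reading.
- optics.camera_info(name): a dict with "camera_matrix" (3x3 intrinsics, pixels), "k1" (the pictures are not rectified: a ray, as slopes to the right and down, at radius r is drawn at 1 + k1 r^2 times it, then the intrinsics apply), "R" (3x3) and "t" (3): a world point X has camera coordinates R X + t; the wrist camera has in their place "mount" (4x4, takes a point from camera to tool coordinates, whose origin is the TCP and whose axes are the flange's). Camera axes: x right, y down, z forward; pixel columns grow to the right and rows downward; lengths in mm; the calibration is good to about 2 mm. A picture is of the moment at which its call begins: read the wrist's pose just before it. camera_info takes no time and is no camera call.
- env.job_done(): hands the job in; it is judged then, once.
Trained networks look in the newest picture that a camera, given by its name, has taken for a name from the list of things; names that differ only in an ending like _2 or _b are one class to them, and where a whole thing is asked for, a point or a joint stands for the part that bears it (a point fixed in the world has none). Each returns a list of dicts, best first, with "conf" (0 to 1); they miss things now and then, are a little off and sometimes report something else, mostly with a low value. They report only what shows in the picture. A call takes as long as a camera call. They do not tell look-alikes from the thing itself.
- optics.silhouettes(camera, name): "mask" (420x560 bool, what is visible of it) and "at" ([column, row] in pixels, amid what is visible of it).
- optics.place_of(camera, name): "at" ([column, row] in pixels: a listed point, or the origin of a listed thing).
The state is a dict: "time_s": time; "qpos": joint angles; "qvel": joint speeds; "effort": joint torques, N m; "ee_pos": TCP position; "ee_rot": TCP orientation; "force": force on the tool from outside, world axes, zero at the start; "torque": the same for the moment, N m; "gripper_width": finger opening in mm; "gripper_force": force on a finger pad.
Only numpy, scipy, OpenCV 4.12 (cv2) and the standard library are available. Lean on these libraries where they do the work, as an engineer would, in place of code of your own. Each camera call takes 0.05 s, during which the arm holds its last target. There are 200 camera calls.

## Task

Set up the bedside magnifier by fingertip pushes alone: push its arm round until the lens is centred over the dosing card, and then turn the loose wing nut clockwise (seen from above), with repeated strokes of a fingertip on its ears, until it stops, seated finger-tight. Only push: do not pinch the arm or the nut, do not lift, tip or shift the stand, and leave everything else on the cart where it is.

Things in the scene. Friction and masses are not known exactly. Their poses are not given: they have to be found in the camera images.
- magnifier: folding steel magnifier stand, loose on rubber feet, 2.8 kg (slides if pushed sideways with over about 10 N). Origin: on the table surface at the foot of the upright stud that carries lens arm and wing nut; z up. In its frame the dark steel base plate reaches from x = -60 to +48 mm, y = -50 to +150 mm, top at 16 mm height
- guard (a point): middle of the top edge of the upright steel guard behind the nut: 5 mm thick, 100 mm long (stand's y = -50 to +50 mm), its near face at the stand's x = 40 mm, top 74 mm above the table. No fingertip passes between guard and ears: stroke the nut from the open side (stand's -x, roughly towards the robot) and the two ends
- stud (a point): point on the stud's axis 48 mm above the table: top of the black washer on the arm, where the seated nut's underside rests. The stud is a vertical M12 screw, 11 mm thick, its top 79 mm above the table
- lens_arm (a joint): swing of the lens arm about the stud, rad: 0 = folded along the stand's +y axis, growing counter-clockwise seen from above (at 1.57 it points along the stand's -x axis); stops at 0 and 2.4. It stays where it is left (stiff friction, 0.2 N m: about 1.5 N at the lens)
- lens (a point): centre of the round lens, 130 mm from the stud's axis at the arm's end, 44 mm above the table. Steel bezel 76 mm outside diameter, from 37 to 51 mm height (glass inside it); the arm is a flat steel bar 24 mm wide between 41 and 46 mm height
- side_rear: the side of arm and bezel that faces back towards the folded position, the side to push on to swing the arm out; origin at the bezel's outermost point of that side, 38 mm from the lens centre, square to the arm, 44 mm above the table
- side_front: the opposite (leading) side of arm and bezel; origin at its outermost point, 38 mm from the lens centre, square to the arm, 44 mm above the table
- card: white dosing card, 54 (its x) x 86 (its y) x 3 mm, fixed flat on the cart; origin at the centre of its underside. It lies 120 to 138 mm from the stud's axis, on the stand's -x side, where the swinging lens passes over it
- wing_nut (a joint): turn of the wing nut, rad, growing as it is tightened, clockwise seen from above; stops, seated, at 11.0; starts 1.1 to 1.7 turns short. Loose thread: turns with 0.02 N m (1 N at an ear), stays where it is left, sinks 1.75 mm per turn. At value q its two ears point along the angles -q and pi - q (counter-clockwise from the stand's x axis)
- ear_tip (a point): outer end of one ear of the nut (the one at angle -q), 35 mm from the stud's axis, at mid height of the ear. The ears are two upright round discs, 28 mm diameter, 7 mm thick, opposite each other on a hub 22 mm across, 70 mm over both tips. Seated, they stand 54 to 82 mm above the table (up to 3 mm higher when loose), the hub's top at 66 mm
- ears_rear: the flat faces of both ears that are pushed to tighten (the counter-clockwise faces); origin on the stud's axis at the nut's underside, turning with the nut, x along the ear at angle -q
- ears_front: the other flat faces of both ears (the clockwise, leading faces); origin as ears_rear
- tray: stainless tray, 200 x 120 x 24 mm, fixed on the left of the cart, holding three eyedrop bottles; origin at the centre of its underside
- drops_a: eyedrop bottle, white, 24 mm diameter, 60 mm tall with its cap, 19 g, upright; origin at the centre of its underside; a bystander in the tray
- drops_b: eyedrop bottle, white, 24 mm diameter, 60 mm tall with its cap, 19 g, upright; origin at the centre of its underside; a bystander in the tray
- drops_c: eyedrop bottle, white, 24 mm diameter, 60 mm tall with its cap, 19 g, upright; origin at the centre of its underside; a bystander in the tray
- drops_d: eyedrop bottle, white, 24 mm diameter, 60 mm tall with its cap, 19 g, upright; origin at the centre of its underside; a bystander beside the card, about 95 mm beyond its centre in the direction in which the arm swings out
- carton: lying paper carton, 34 x 74 x 26 mm, loose; origin at the centre of its underside; a bystander
- hourglass: sand timer in a white plastic stand, 60 mm diameter, 100 mm tall, loose; origin at the centre of its underside; a bystander
- mug: white mug, 80 mm diameter, 90 mm tall, loose; origin at the centre of its underside; a bystander
- case: black spectacle case, 160 x 60 x 34 mm, loose; origin at the centre of its underside; a bystander
There are look-alikes about, which are no part of the job. There is more than one size of the magnifier; the job needs the larger.

How it is judged:
By the outcome, as a careful person would: the job done as asked, in the order asked, and still so for the second after the job is handed in, with the robot touching nothing.
It also fails if it takes over 66 s, if anything falls off the work surface, if the arm or the gripper's body presses on something with over 40 N, if the wrist force passes 120 N, or if a joint passes its speed limit or range.

## Working session

There is one attempt and no reset: what is moved stays moved. The work goes in short steps, Python scripts to look and compute and a tool call to move; the robot and the scene stay as the last step left them, time stands still between calls to the robot, and variables do not carry over. Pictures are saved under pics/ and viewed, at most 10 in all, crops included, and the job is handed in when it is done.

Besides the shell and the picture viewer there is one more tool, called as name([rows], argument=value, ...), one row to a line, values as JSON. send_rows: Moves the arm, as the interface text tells. Its arguments: {"type":"object","properties":{"targets":{"type":"array"},"grip_force":{"type":"number"}},"required":["targets"]}

```bash
mkdir -p pics; cat > h.py <<'E'
import numpy as np, cv2
from workcell import env, optics
def cam(n):
    c=optics.camera_info(n); K=np.array(c["camera_matrix"]);k1=c["k1"]
    if "R" in c: R=np.array(c["R"]);t=np.array(c["t"]).ravel()
    else:
        from scipy.spatial.transform import Rotation as Ro
        s=env.state(); M=np.array(c["mount"]); A=Ro.from_euler('xyz',s["ee_rot"],degrees=True).as_matrix()
        Rw=A@M[:3,:3]; tw=A@M[:3,3]+np.array(s["ee_pos"]); R=Rw.T; t=-R@tw
    return K,k1,R,t
def ray(n,p,c=None):
    K,k1,R,t=c or cam(n)
    u=cv2.undistortPoints(np.array([[p]],float),K,np.array([k1,0,0,0,0.]))[0,0]
    return -R.T@t, R.T@np.array([u[0],u[1],1.])
def atz(n,p,z,c=None):
    o,d=ray(n,p,c); return o+d*(z-o[2])/d[2]
def atd(n,p,depth,c=None):
    o,d=ray(n,p,c); return o+d*depth
def proj(n,X,c=None):
    K,k1,R,t=c or cam(n)
    return cv2.projectPoints(np.array(X,float).reshape(-1,1,3),cv2.Rodrigues(R)[0],t,K,np.array([k1,0,0,0,0.]))[0].reshape(-1,2)
E
python3 - <<'E'
from h import *
print(env.state())
for n in("top","side"):
    im,d=optics.grab_frame(n); cv2.imwrite(f"pics/{n}0.png",im[:,:,::-1]); np.save(f"{n}0.npy",d)
    K,k1,R,t=cam(n); print(n,-R.T@t,R[2])
    for k in("magnifier","stud","guard","lens","card","ear_tip","drops_d","wing_nut"):
        for r in optics.place_of(n,k)[:4]:
            z={"stud":48,"guard":74,"lens":44,"ear_tip":70}.get(k,0)
            print(n,k,round(r["conf"],2),np.round(r["at"]),atz(n,r["at"],z).round(0))
E
```

```text
{'time_s': 0.0, 'qpos': array([-7.46567249e+01,  1.83528721e+01,  8.97070698e+01, -1.99514411e-05,
        7.20420199e+01, -1.14528198e+00]), 'qvel': array([ 0.188984  ,  0.02277698,  0.01554127,  0.01508967, -0.05770305,
        0.10037919]), 'effort': array([-1.23708476e-03, -4.12466705e+01, -2.31975138e+01,  7.26097589e-02,
        4.54097602e-02, -1.43016755e-04]), 'ee_pos': array([ 163.07315324, -550.86984267,  213.10342866]), 'ee_rot': array([-1.79898058e+02, -2.01900869e-03,  1.64885614e+01]), 'force': array([0.09732069, 0.0510431 , 0.68441969]), 'torque': array([-0.01315291,  0.03127348,  0.01718049]), 'gripper_force': 0.0, 'gripper_width': 91.52072959743121}
top [ 360.36536053  -16.73334027 1109.6393809 ] [ 0.15708378 -0.00424622 -0.98757615]
top magnifier 0.78 [248. 204.] [556.  75.   0.]
top magnifier 0.73 [320. 182.] [ 609. -117.    0.]
top magnifier 0.22 [198. 269.] [391. 204.   0.]
top stud 0.84 [249. 201.] [554.  68.  48.]
top guard 0.68 [249. 179.] [604.  64.  74.]
top guard 0.62 [312. 183.] [589. -91.  74.]
top guard 0.23 [199. 271.] [383. 186.  74.]
top lens 0.97 [344. 212.] [ 519. -169.   44.]
top lens 0.87 [208. 234.] [476. 169.  44.]
top lens 0.66 [447. 229.] [ 469. -421.   44.]
top card 0.97 [256. 248.] [441.  56.   0.]
top ear_tip 0.55 [253. 207.] [535.  56.  70.]
top ear_tip 0.42 [313. 182.] [593. -93.  70.]
top drops_d 0.71 [131. 260.] [419. 373.   0.]
top drops_d 0.64 [125. 236.] [479. 391.   0.]
top drops_d 0.57 [118. 213.] [542. 412.   0.]
top drops_d 0.46 [292. 250.] [431. -39.   0.]Traceback (most recent call last):
  File "<stdin>", line 7, in <module>
ValueError: it knows: card, carton, case, drops, ear_tip, ears_front, ears_rear, guard, hourglass, lens, magnifier, mug, side_front, side_rear, stud, tray
```

```bash
python3 - <<'E'
from h import *
n="side"
im,d=optics.grab_frame(n); cv2.imwrite(f"pics/{n}0.png",im[:,:,::-1])
for k in("stud","guard","lens","card","ear_tip","drops"):
    for r in optics.place_of(n,k)[:4]:
        z={"stud":48,"guard":74,"lens":44,"ear_tip":70}.get(k,0)
        print(n,k,round(r["conf"],2),np.round(r["at"]),atz(n,r["at"],z).round(0))
t=cv2.imread("pics/top0.png")[140:330,90:470]
cv2.imwrite("pics/top0c.png",cv2.resize(t,(760,380),interpolation=cv2.INTER_CUBIC))
E
```

```text
side stud 0.71 [258. 178.] [ 604. -114.   48.]
side stud 0.63 [246. 226.] [563.  66.  48.]
side guard 0.91 [261. 181.] [580. -75.  74.]
side guard 0.78 [230. 213.] [607.  65.  74.]
side lens 0.82 [295. 175.] [ 517. -168.   44.]
side lens 0.76 [267. 263.] [472. 157.  44.]
side card 0.74 [292. 250.] [444.  60.  -0.]
side card 0.29 [230. 215.] [638.   2.   0.]
side ear_tip 0.82 [261. 218.] [529.  49.  70.]
side ear_tip 0.43 [257. 182.] [590. -72.  70.]
side drops 0.74 [219. 353.] [488. 384.   0.]
side drops 0.72 [310. 226.] [429. -39.   0.]
side drops 0.68 [188. 353.] [548. 408.   0.]
side drops 0.54 [250. 358.] [422. 372.   0.]
```

View pics/top0c.png

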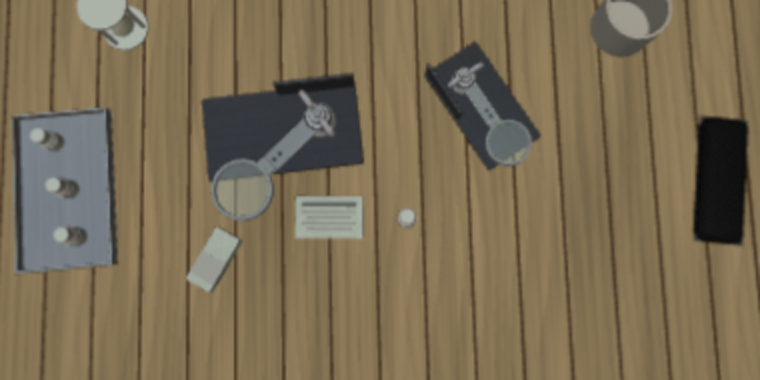

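View pics/side0.png

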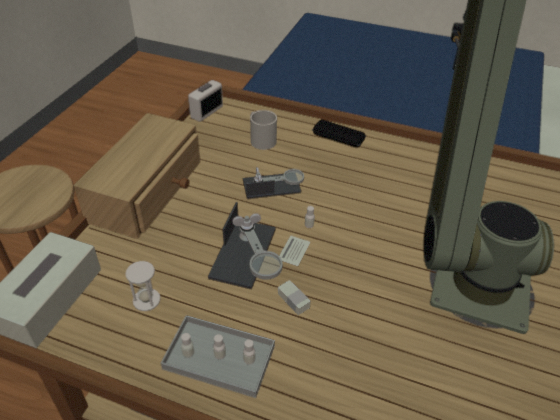

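Candidates for the magnifier are the large stand (stud px 249,201; lens 208,234; base 108×200) and the small look-alike (stud ~321,180; lens 344,212). The arm's own base and the carton can be ruled out. I choose the large one at px (249,201), beside the card (256,248) and the bottle drops_d (292,250). The carton is at about (197,270). Next I take a close wrist view to check.

send_rows([
  [[0,0,0,0.1,0.19,0.04,1],[0,0,0,0.1,0.19,0.04,1],[0,0,0,0.1,0.19,0.04,1],[0,0,0,0.1,0.19,0.04,1],[0,0,0,0.1,0.19,0.04,1],[0,0,0,0.1,0.19,0.04,1],[0,0,0,0.1,0.19,0.04,1],[0,0,0,0.1,0.19,0.04,1],[0,0,0,0.1,0.19,0.04,1],[0,0,0,0.1,0.19,0.04,1],[0,0,0,0.1,0.19,0.04,1],[0,0,0,0.1,0.19,0.04,1]],
])

```text
time_s: 1.95
ee_pos: [403.6, -93.7, 310.6]
ee_rot: [180.0, -0.0, 16.5]
force: [0.7, -0.6, -0.4]
gripper_width: 0.7
gripper_force: 0.0
```

send_rows([
  [[0,0,0,0.1,0.19,0.04,1],[0,0,0,0.1,0.19,0.04,1],[0,0,0,0.1,0.19,0.04,1],[0,0,0,0.1,0.19,0.04,1],[0,0,0,0,0,0,1],[0,0,0,0,0,0,1],[0,0,0,0,0,0,1]],
])

```text
time_s: 2.65
ee_pos: [482.6, 55.8, 341.7]
ee_rot: [180.0, 0.1, 16.4]
force: [-0.1, 0.0, -0.5]
gripper_width: 0.7
gripper_force: 0.0
```

```bash
cat > look.py <<'E'
import sys
from h import *
tag=sys.argv[1]; n="wrist"
s=env.state(); c=cam(n); im,d=optics.grab_frame(n)
print(s["time_s"],np.round(s["ee_pos"],1),np.round(s["ee_rot"],1),np.round(s["force"],1),s["gripper_width"],np.round(s["qpos"]))
cv2.imwrite(f"pics/w{tag}.png",im[:,:,::-1]); np.save(f"w{tag}.npy",d); 
print("camz",(-c[2].T@c[3]).round())
for k in("stud","guard","lens","side_rear","card","ear_tip","ears_rear","drops"):
    for r in optics.place_of(n,k)[:2]:
        p=r["at"]; z={"stud":48,"guard":74,"lens":44,"ear_tip":70,"side_rear":44,"ears_rear":50}.get(k,0)
        i,j=int(np.clip(p[1],0,419)),int(np.clip(p[0],0,559))
        print(k,round(r["conf"],2),np.round(p),atz(n,p,z,c).round(1),atd(n,p,d[i,j],c).round(1))
E
python3 look.py 1
```

```text
2.65 [482.6  55.8 341.7] [1.80e+02 1.00e-01 1.64e+01] [-0.1  0.  -0.5] 0.7107102319425853 [ 5.  7. 87. -0. 87. 79.]
camz [553.  77. 513.]
stud 0.67 [287. 120.] [563.7  69.1  48. ] [563.   69.7  79.8]
stud 0.58 [416. 130.] [ 603.7 -113.9   48. ] [ 601.9 -107.4   63.7]
guard 0.78 [295.  87.] [606.8  72.1  74. ] [616.   71.2  -1.2]
guard 0.57 [398. 136.] [586.1 -83.4  74. ] [587.7 -91.   53.2]
lens 0.91 [423. 191.] [ 523.3 -161.6   44. ] [ 522.8 -165.3   36.8]
lens 0.86 [210. 164.] [469.9 161.9  44. ] [470.7 161.   48.8]
card 0.93 [270. 195.] [440.   60.9   0. ] [440.8  61.    3.7]
card 0.35 [68. 71.] [541.7 416.8   0. ] [542.3 396.7  30.3]
ear_tip 0.62 [295. 147.] [531.2  48.4  70. ] [531.2  48.4  71. ]
ear_tip 0.5 [401. 135.] [589.2 -87.5  70. ] [590.4 -92.6  56.2]
ears_rear 0.57 [266. 197.] [447.4  67.   50. ] [436.6  65.9   2.6]
ears_rear 0.46 [286. 119.] [564.1  70.6  50. ] [563.4  71.   79.2]
drops 0.83 [ 78. 112.] [484.  392.3   0. ] [487.4 376.6  25.4]
drops 0.69 [ 80. 155.] [418.  380.4   0. ] [424.8 365.3  25.7]
```

View pics/w1.png

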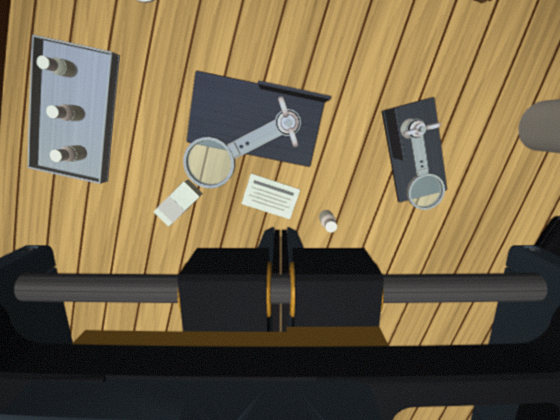

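The wrist view confirms the large stand: stud (287,120), lens (209,162), card (270,196), drops_d (328,221). The small look-alike is at (415,128). Next I measure precisely with the depth cloud.

```bash
cat > meas.py <<'E'
import sys
from h import *
def cloud(n,d,c):
    K,k1,R,t=c; v,u=np.mgrid[0:420,0:560]
    p=np.stack([u,v],-1).reshape(-1,1,2).astype(float)
    q=cv2.undistortPoints(p,K,np.array([k1,0,0,0,0.]))[:,0]
    dd=d.reshape(-1,1); P=(np.c_[q,np.ones(len(q))]*dd-t)@R
    P[dd[:,0]<=0]=np.nan; return P.reshape(420,560,3)
def meas(n,im,d,c):
    P=cloud(n,d,c); x,y,z=P[...,0],P[...,1],P[...,2]
    near=(abs(x-555)<140)&(abs(y-110)<180)
    b=P[near&(abs(z-16)<5)&(im.max(2)<90)][:,:2]
    if len(b)>50: print(n,"base rect",cv2.minAreaRect(b.astype(np.float32)),len(b))
    e=P[near&(z>72)&(z<95)&(np.hypot(x-558,y-68)<48)&(im.max(2)>100)]
    if len(e)>5:
        m=e[:,:2].mean(0); w,V=np.linalg.eigh(np.cov((e[:,:2]-m).T)); print(n,"ears mean",m.round(1),"axis",np.degrees(np.arctan2(V[1,1],V[0,1])).round(1),np.sqrt(w).round(1),len(e),"ztop",np.percentile(e[:,2],[50,95]).round(1))
    s=P[near&(z>30)&(z<58)&(np.hypot(x-557,y-68)>70)&(x<560)]
    if len(s)>50: print(n,"lens circ",cv2.minEnclosingCircle(s[:,:2].astype(np.float32)),s[:,2].mean(),len(s))
    k=P[(im.min(2)>150)&(abs(x-440)<60)&(abs(y-60)<70)&(abs(z)<8)]
    if len(k)>30: print(n,"card",cv2.minAreaRect(k[:,:2].astype(np.float32)),np.median(k[:,:2],0).round(1),k[:,2].mean().round(1),len(k))
    return P
if __name__=="__main__":
    for n in sys.argv[1:]:
        c=cam(n); im,d=optics.grab_frame(n); P=meas(n,im,d,c)
E
python3 - <<'E'
from meas import *
import meas as m
for n in("wrist","top"):
    c=cam(n); im,d=optics.grab_frame(n); P=m.meas(n,im,d,c)
    if n=="wrist":
        for v in range(228,262,6):
            r=P[v,255:310:3]; print(v,[(int(a),int(b),int(h)) for a,b,h in r if h>200])
    for k in("lens","stud"):
        r=optics.silhouettes(n,k)[0]["mask"]; q=P[r]; print(k,r.sum(),np.nanmedian(q,0).round(1))
        if k=="lens":
            q=q[(q[:,2]>30)&(q[:,2]<60)]; print(cv2.minAreaRect(q[:,:2].astype(np.float32)))
E
```

```text
wrist base rect ((516.629150390625, 67.28742218017578), (182.90786743164062, 290.8189392089844), 5.083514213562012) 6936
wrist ears mean [562.8  68.4] axis -148.0 [ 3.8 20.2] 268 ztop [81.1 84.7]
wrist lens circ ((459.8046875, 75.8177261352539), 125.92182922363281) 47.37851899178058 2446
wrist card ((438.72174072265625, 60.361305236816406), (87.09545135498047, 55.03257751464844), 88.29338073730469) [437.9  60.6] 3.4 1535
228 [(498, 67, 344), (498, 65, 345), (500, 57, 343), (501, 55, 344)]
234 [(497, 69, 354), (497, 68, 355), (498, 66, 354), (498, 65, 354), (497, 63, 349), (498, 61, 350), (498, 60, 350), (498, 58, 349), (500, 57, 353), (501, 56, 355), (501, 54, 355), (502, 52, 354)]
240 [(496, 70, 363), (497, 69, 363), (497, 67, 364), (498, 66, 364), (498, 64, 363), (497, 63, 360), (498, 61, 360), (498, 60, 360), (499, 58, 360), (501, 57, 364), (501, 56, 363), (501, 54, 363), (502, 53, 365), (502, 51, 364)]
246 [(496, 71, 370), (497, 70, 372), (497, 67, 371), (498, 66, 372), (498, 64, 372), (497, 63, 368), (498, 61, 368), (498, 60, 368), (499, 58, 369), (500, 57, 371), (501, 56, 372),
[... 546 characters left out ...]
9, 383), (498, 57, 382), (501, 56, 386), (521, 63, 434), (520, 62, 433), (521, 62, 433), (521, 61, 433), (521, 60, 432), (521, 59, 433)]
lens 1563 [ 533.  -159.1   36. ]
((550.1873779296875, -159.1004180908203), (114.84237670898438, 57.189117431640625), 20.425172805786133)
stud 5301 [ 574.7 -138.    14.3]
top lens circ ((444.697509765625, 73.25923156738281), 123.35778045654297) 47.178465393021696 496
top card ((439.99017333984375, 75.18974304199219), (51.51544952392578, 51.549827575683594), 89.14834594726562) [437.1  77.3] 3.6 357
lens 564 [ 533.1 -161.    36.6]
((543.411376953125, -148.94398498535156), (111.82029724121094, 54.663597106933594), 45.78889465332031)
stud 465 [459.7 156.4  47.9]
```

```bash
cat > m2.py <<'E'
from meas import cloud
from h import *
from scipy.optimize import least_squares
def fitcirc(q):
    f=lambda p: np.hypot(q[:,0]-p[0],q[:,1]-p[1])-p[2]
    r=least_squares(f,[*q.mean(0),38],loss="soft_l1",f_scale=1.5); return r.x
def measure(lens0,n="wrist"):
    c=cam(n); im,d=optics.grab_frame(n); P=cloud(n,d,c); x,y,z=P[...,0],P[...,1],P[...,2]
    m=((z>40)&(z<56)&(np.hypot(x-lens0[0],y-lens0[1])<46)).astype(np.uint8)
    cs=cv2.findContours(m,cv2.RETR_EXTERNAL,cv2.CHAIN_APPROX_NONE)[0]; k=max(cs,key=len)[:,0]
    q=np.array([atz(n,p,48,c)[:2] for p in k.astype(float)]); L=fitcirc(q)
    e=P[(z>74)&(z<95)&(np.hypot(x-562,y-69)<42)&(im.max(2)>100)][:,:2]
    mm=e.mean(0); w,V=np.linalg.eigh(np.cov((e-mm).T))
    g=P[(abs(z-74)<5)&(abs(x-605)<25)&(abs(y-69)<70)&(im.max(2)<80)][:,:2]
    out=dict(lens=L.round(1),ears=mm.round(1),axis=np.degrees(np.arctan2(V[1,1],V[0,1])).round(1),n=len(e))
    if len(g)>8: out["guard"]=cv2.minAreaRect(g.astype(np.float32))
    b=P[(abs(z-16)<4)&(x>490)&(x<625)&(y>10)&(y<230)&(im.max(2)<70)][:,:2]
    if len(b)>8: out["base"]=cv2.minAreaRect(b.astype(np.float32))
    kk=P[(im.min(2)>150)&(abs(x-440)<38)&(abs(y-60)<55)&(abs(z-3)<5)][:,:2]
    if len(kk)>8: out["card"]=cv2.minAreaRect(kk.astype(np.float32))[:2]
    return out
if __name__=="__main__":
    import sys
    a=list(map(float,sys.argv[1:3])); print(env.state()["ee_pos"].round(1),env.state()["time_s"])
    for k,v in measure(a).items(): print(k,v)
E
python3 m2.py 472 162
```

```text
[483.2  56.6 341.9] 3.4
lens [473.2 162.6  38.1]
ears [561.8  68.2]
axis -145.3
n 262
guard ((603.0467529296875, 72.40270233154297), (5.03945255279541, 97.36618041992188), 5.587015151977539)
base ((551.04541015625, 115.24481201171875), (105.23633575439453, 192.74160766601562), 4.653140544891357)
card ((438.66351318359375, 60.14495849609375), (86.85520935058594, 54.9895133972168))
```

send_rows([
  [[0,0,-0.034,0.045,0.185,-0.1,1],[0,0,-0.034,0.045,0.185,-0.1,1],[0,0,-0.034,0.045,0.185,-0.1,1],[0,0,-0.034,0.045,0.185,-0.1,1],[0,0,0,0,0,-0.18,1],[0,0,0,0,0,-0.18,1],[0,0,0,0,0,-0.18,1],[0,0,0,0,0,-0.18,1],[0,0,0,0,0,-0.18,1],[0,0,0,0,0,-0.18,1],[0,0,0,0,0,-0.03,1],[0,0,0,0,0,0,1]],
])

```text
time_s: 4.65
ee_pos: [518.9, 204.6, 39.4]
ee_rot: [180.0, 0.1, 4.3]
force: [0.5, -1.0, 0.3]
gripper_width: 0.3
gripper_force: 0.0
```

send_rows([
  [[0,0,0,-0.044,-0.0285,0,1],[0,0,0,-0.044,-0.0285,0,1],[0,0,0,-0.044,-0.0285,0,1],[0,0,0,-0.044,-0.0285,0,1],[0,0,0,-0.044,-0.0285,0,1],[0,0,0,-0.044,-0.0285,0,1],[0,0,0,-0.0275,-0.043,0,1],[0,0,0,-0.0275,-0.043,0,1],[0,0,0,-0.0275,-0.043,0,1],[0,0,0,-0.0275,-0.043,0,1],[0,0,0,-0.0275,-0.043,0,1],[0,0,0,-0.0275,-0.043,0,1]],
])

```text
time_s: 5.85
ee_pos: [433.4, 118.0, 40.0]
ee_rot: [180.0, -0.0, 4.2]
force: [1.0, 1.3, -0.1]
gripper_width: 0.6
gripper_force: 0.7
```

```bash
python3 - <<'E'
from m2 import *
from h import *
print(env.state()["force"])
for n in("top","wrist"):
    im,d=optics.grab_frame(n); c=cam(n)
    for k in("lens","stud"):
        for r in optics.place_of(n,k)[:3]: print(n,k,r["conf"],atz(n,r["at"],46,c).round(1))
    if n=="top": cv2.imwrite("pics/t2.png",cv2.resize(im[140:330,150:400,::-1],(750,570),interpolation=cv2.INTER_CUBIC))
E
```

```text
[ 0.95141329  1.25314671 -0.08149141]
top lens 0.79 [ 520.  -166.8   46. ]
top lens 0.71 [432.6  70.8  46. ]
top stud 0.93 [556.5  69.9  46. ]
top stud 0.84 [ 613.1 -119.2   46. ]
wrist lens 0.66 [433.2  69.7  46. ]
wrist stud 0.72 [562.9  67.8  46. ]
wrist stud 0.47 [447.2  -3.9  46. ]
```

View pics/t2.png

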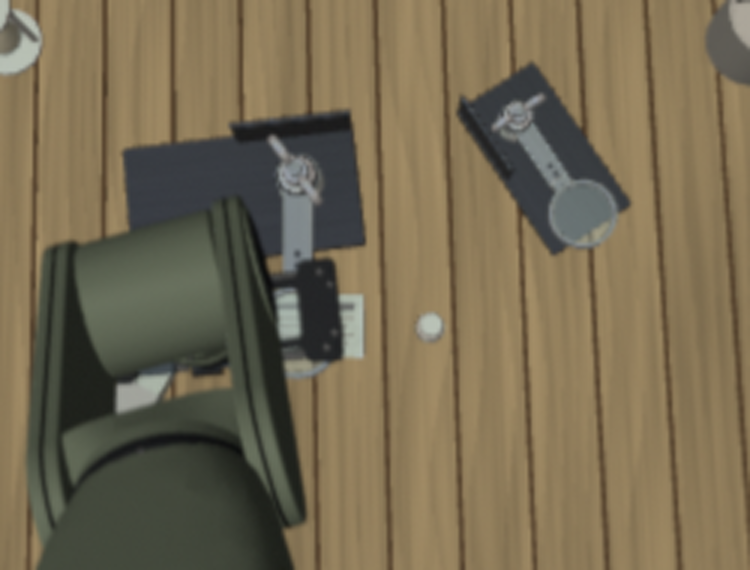

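The top view shows the arm swung almost straight at the card. The gripper at about (320,310) in the crop hides most of the lens, and nothing else has moved. I push about 8 mm more, then back off and look.

send_rows([
  [[0,0,0,0,-0.014,0,1],[0,0,0,0,-0.014,0,1],[0,0,0,0,-0.014,0,1],[0,0,0,0,0,0,1],[0,0,0,0,0.05,0,1],[0,0,0,0,0.05,0.12,1],[0,0,0,0,0.05,0.24,1],[0,0,0,0,0.0,0.24,1],[0,0,0,0,0,0.24,1],[0,0,0,0,0,0.24,1],[0,0,0,0,0,0,1]],
])

```text
time_s: 7.25
ee_pos: [437.4, 142.0, 262.9]
ee_rot: [-179.8, -0.9, 4.3]
force: [1.2, -0.3, -0.3]
gripper_width: 0.5
gripper_force: 0.0
```

```bash
python3 m2.py 432 62; python3 look.py 3
```

```text
[437.4 142.  262.9] 7.25
lens [431.9  61.7  38.1]
ears [560.8  69.3]
axis -145.1
n 485
guard ((597.2454833984375, 71.63751220703125), (14.330305099487305, 99.46328735351562), 6.679101943969727)
base ((549.5120849609375, 116.62586975097656), (105.96708679199219, 196.76905822753906), 4.20639181137085)
card ((438.4504699707031, 56.50678634643555), (93.62471771240234, 54.40414810180664))
7.3 [435.5 141.4 259.4] [-179.9   -0.5    4.3] [ 0.4  0.1 -1.2] 0.32718926859235875 [ 17.   6. 100.  -0.  74. 102.]
camz [507. 147. 431.]
stud 0.86 [510.  64.] [ 602.3 -112.8   48. ] [ 598.2 -101.8   64.2]
stud 0.79 [353.  86.] [562.2  66.9  48. ] [557.9  73.2  78.3]
guard 0.86 [360.  43.] [601.2  70.7  74. ] [601.1  70.8  74.2]
guard 0.71 [494.  74.] [583.8 -79.5  74. ] [587.7 -91.1  55.6]
lens 0.83 [343. 196.] [431.   61.9  44. ] [431.9  63.   48.7]
lens 0.74 [372. 117.] [529.6  38.5  44. ] [531.2  30.6  15.7]
ear_tip 0.73 [372. 115.] [530.5  46.1  70. ] [534.   31.1  16. ]
ear_tip 0.61 [500.  69.] [591.  -88.1  70. ] [593.5 -95.1  59.2]
ears_rear 0.61 [359.  41.] [609.7  66.2  50. ] [603.1  71.4  74.4]
drops 0.91 [112. 178.] [424.3 378.3   0. ] [428.5 366.6  21.9]
drops 0.78 [405. 194.] [431.8 -35.9   0. ] [435.  -28.   18.7]
```

View pics/w3.png

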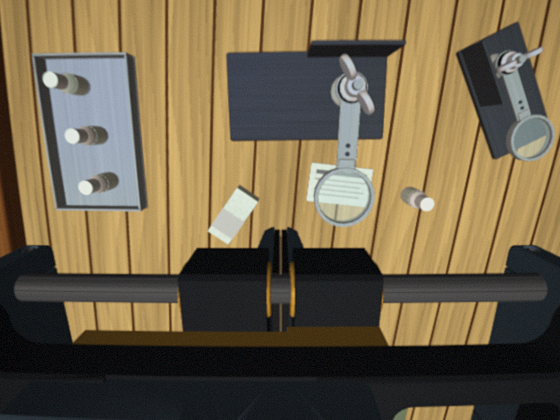

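The lens (343,196) now lies over the card, whose ends show at about (312,184) and (371,188). Stand, bottles and carton are unmoved. I re-measure now that the arm is settled.

```bash
python3 m2.py 432 62; python3 m2.py 432 62|grep -E "lens|card|ears"
```

```text
[433.1 140.3 255.1] 7.75
lens [431.8  61.7  38.2]
ears [560.7  69.1]
axis -145.4
n 520
guard ((602.7115478515625, 72.53777313232422), (5.989870548248291, 98.91834259033203), 5.314981937408447)
base ((550.31103515625, 117.17840576171875), (106.02289581298828, 197.0869598388672), 5.494121074676514)
card ((438.96697998046875, 59.69432067871094), (87.5475845336914, 53.82420349121094))
lens [431.9  61.7  38.2]
ears [560.8  69.1]
card ((439.35247802734375, 59.73256301879883), (87.39566802978516, 53.162715911865234))
```

send_rows([
  [[0,0,0,0,0,-0.21,1],[0,0,0,0,0,-0.21,1],[0,0,0,0,0,-0.21,1],[0,0,0,0,0,-0.21,1],[0,0,0,0,0,-0.21,1],[0,0,0,0,0,-0.025,1],[0,0,0,0,-0.05,0,1],[0,0,0,0,-0.05,0,1],[0,0,0,0,-0.035,0,1],[0,0,0,0,-0.014,0,1],[0,0,0,0,-0.014,0,1],[0,0,0,0,0,0,1]],
])

```text
time_s: 9.05
ee_pos: [433.9, 107.6, 41.6]
ee_rot: [-180.0, -0.1, 4.2]
force: [1.1, 0.9, 0.7]
gripper_width: 0.2
gripper_force: 0.1
```

send_rows([
  [[0,0,0,0,0.05,0,1],[0,0,0,0,0.1,0,1],[0,0,0,0,0,0.2,1],[0,0,0,0,0,0.2,1],[0,0,0,0,0,0.2,1],[0,0,0,0,0,0.2,1],[0,0,0,0.0,-0.1,0.2,1],[0,0,0,0.0,-0.2,0,1],[0,0,0,0,-0.1,0,1],[0,0,0,0,0,0,1],[0,0,0,0,0,0,1],[0,0,0,0,0,0,1]],
])

```text
time_s: 10.25
ee_pos: [433.4, 58.9, 240.7]
ee_rot: [-180.0, 0.0, 4.3]
force: [0.4, 1.1, -0.3]
gripper_width: 0.5
gripper_force: 0.0
```

```bash
python3 m2.py 432 60; python3 m2.py 432 60|grep -E "ear|ax|lens"; python3 look.py 4 | grep -E "stud|ear|lens"; python3 -c "
import cv2;i=cv2.imread('pics/w4.png');cv2.imwrite('pics/w4c.png',cv2.resize(i[20:230,150:430],(800,600),interpolation=2))"
```

```text
[433.4  58.9 240.7] 10.25
lens [431.9  58.6  38. ]
ears [560.8  68.1]
axis -144.8
n 517
guard ((602.7909545898438, 71.78148651123047), (4.5872063636779785, 97.7214584350586), 4.797679901123047)
base ((550.1359252929688, 115.9305419921875), (106.42992401123047, 194.67111206054688), 4.563094139099121)
card ((439.4855041503906, 60.559059143066406), (87.1148452758789, 53.3619384765625))
lens [432.   58.6  38.1]
ears [561.   68.3]
axis -144.8
stud 0.94 [281.  74.] [561.8  67.6  48. ] [557.   67.3  79.6]
stud 0.81 [450.  49.] [ 602.  -112.5   48. ] [ 597.6 -104.3   64.7]
lens 0.86 [280. 193.] [429.3  59.1  44. ] [430.7  59.2  50.6]
lens 0.82 [478. 125.] [ 525.8 -162.7   44. ] [ 526.2 -167.3   36.6]
ear_tip 0.93 [294. 106.] [528.   51.4  70. ] [531.4  49.4  16.8]
ear_tip 0.86 [438.  55.] [589.1 -90.6  70. ] [592.4 -97.   56.1]
```

View pics/w4c.png

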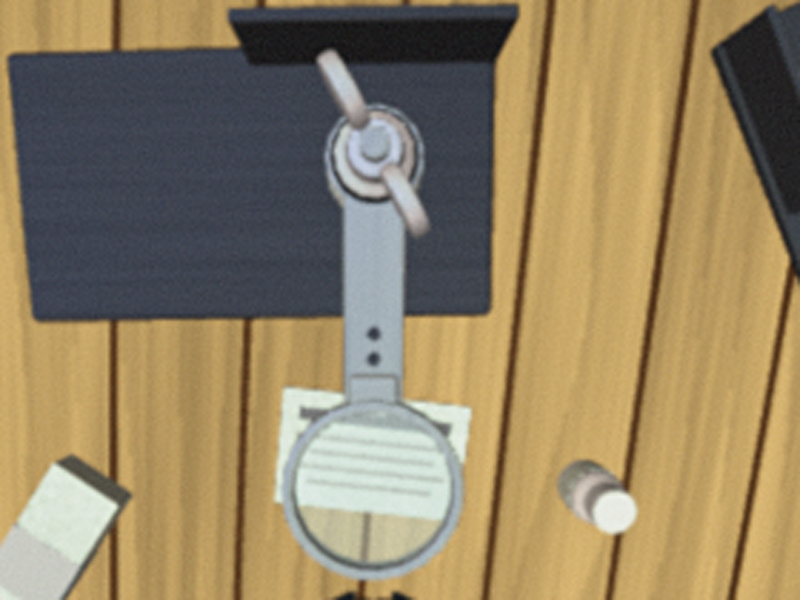

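The crop shows the lens over the card, and the nut's ears at (345,85) and (405,200) around the stud (375,140). In world angles the ears are at 215°/35°, which is stand 210°/30°. Seated means along the stand's y, so about 480° remain. I plan strokes on the robot-side ear: 210→45, 225→45, 225→90.

```bash
cat > plan.py <<'E'
import numpy as np
S=np.array([561.2,68.2]); YAW=np.radians(4.9)
R=np.array([[np.cos(YAW),-np.sin(YAW)],[np.sin(YAW),np.cos(YAW)]])
def box(hx,hy):
    t=np.linspace(-1,1,33); o=np.ones(33)
    return np.r_[np.c_[t*hx,o*hy],np.c_[t*hx,-o*hy],np.c_[o*hx,t*hy],np.c_[-o*hx,t*hy]]
def hit(c,a,B):
    u=np.array([np.cos(a),np.sin(a)]); n=np.array([-u[1],u[0]]); p=B+c
    # ear corners inside box too
    hx,hy=B.max(0); r=np.linspace(9,35,27); e=np.r_[r[:,None]*u+3.5*n,r[:,None]*u-3.5*n]-c
    return (((abs(p@n)<3.5)&(p@u>7)&(p@u<35)).any()) or ((abs(e[:,0])<hx)&(abs(e[:,1])<hy)).any()
def centre(adeg,hx,hy,hub=5):
    a=np.radians(adeg); B=box(hx,hy); u=np.array([np.cos(a),np.sin(a)]); n=np.array([-u[1],u[0]])
    for s in np.arange(12,50,1.):
        t=45.
        while t>0 and not hit(s*u+t*n,a,B): t-=.25
        if t<=0: break
        c=s*u+(t+.25)*n
        if np.hypot(*(B+c).T).min()>11+hub: return c
def path(angs,hx,hy):
    return np.array([centre(a,hx,hy) for a in angs])
if __name__=="__main__":
    A=list(range(240,29,-15))
    for hx,hy in((16,9),(9,16)):
        P=path(A,hx,hy); print(hx,hy)
        for a,c in zip(A,P): print(a,c.round(1),(S+R@c).round(1))
E
python3 plan.py
```

```text
16 9
240 [ 10.6 -25.7] [573.9  43.5]
225 [  4.4 -25.6] [567.8  43. ]
210 [ -5.  -25.4] [558.4  42.5]
195 [-26.3 -21.5] [536.8  44.5]
180 [-32.  -12.7] [530.4  52.8]
165 [-32.3  -8.4] [529.8  57. ]
150 [-32.3  -3.9] [529.4  61.6]
135 [-32.7   2.7] [528.4  68. ]
120 [-32.1  11.5] [528.3  76.9]
105 [-27.8  20.5] [531.8  86.3]
90 [-19.5  25. ] [539.6  91.4]
75 [-15.3  25.8] [543.7  92.6]
60 [-10.6  25.7] [548.5  92.9]
45 [-4.4 25.6] [554.6  93.4]
30 [ 5.  25.4] [564.   93.9]
9 16
240 [  3.9 -32.3] [567.8  36.4]
225 [ -2.7 -32.7] [561.4  35.4]
210 [-11.5 -32.1] [552.5  35.3]
195 [-20.5 -27.8] [543.1  38.8]
180 [-25.  -19.7] [538.   46.4]
165 [-25.8 -15.3] [536.8  50.7]
150 [-25.7 -10.6] [536.5  55.5]
135 [-25.6  -4.4] [536.   61.6]
120 [-25.4   5. ] [535.5  71. ]
105 [-21.5  26.3] [537.5  92.6]
90 [-12.7  32. ] [545.8  99. ]
75 [-8.4 32.3] [550.   99.6]
60 [-3.9 32.3] [554.6 100. ]
45 [ 2.7 32.7] [561. 101.]
30 [11.5 32.1] [569.9 101.1]
```

send_rows([
  [[0,0,0,0.174,-0.0375,-0.1,1],[0,0,0,0.174,-0.0375,-0.1,1],[0,0,0,0.174,-0.0375,-0.1,1],[0,0,0,0.174,-0.0375,-0.1,1],[0,0,0,0,0,-0.2,1],[0,0,0,0,0,-0.2,1],[0,0,0,0,0,-0.1,1],[0,0,0,0,0,0,1]],
])

```text
time_s: 11.6
ee_pos: [570.1, 27.6, 57.6]
ee_rot: [-180.0, 0.4, 4.2]
force: [0.3, 0.5, 0.1]
gripper_width: 0.5
gripper_force: 0.0
```

```bash
python3 - <<'E'
from plan import *
W=np.array([(8,-40),(-4,-27),(-16,-24),(-27,-21),(-32,-12),(-32,-2),(-32,9),(-28,20),(-19,26),(-10,27),(0,27),(6,27),(6,40),(8,-40)],float)
P=S+W@R.T
for w,p,d in zip(W[1:],P[1:],np.diff(P,axis=0)): print(w,p.round(1),(d/200).round(3))
E
```

```text
[ -4. -27.] [559.5  41. ] [-0.065  0.06 ]
[-16. -24.] [547.3  42.9] [-0.061  0.01 ]
[-27. -21.] [536.1  45. ] [-0.056  0.01 ]
[-32. -12.] [530.3  53.5] [-0.029  0.043]
[-32.  -2.] [529.5  63.5] [-0.004  0.05 ]
[-32.   9.] [528.5  74.4] [-0.005  0.055]
[-28.  20.] [531.6  85.7] [0.015 0.057]
[-19.  26.] [540.   92.5] [0.042 0.034]
[-10.  27.] [548.9  94.2] [0.044 0.009]
[ 0. 27.] [558.9  95.1] [0.05  0.004]
[ 6. 27.] [564.9  95.6] [0.03  0.003]
[ 6. 40.] [563.8 108.6] [-0.006  0.065]
[  8. -40.] [572.6  29. ] [ 0.044 -0.398]
```

send_rows([
  [[0,0,0,-0.065,0.06,0,1],[0,0,0,-0.061,0.01,0,1],[0,0,0,-0.056,0.01,0,1],[0,0,0,-0.029,0.043,0,1],[0,0,0,-0.004,0.05,0,1],[0,0,0,-0.005,0.055,0,1],[0,0,0,0.015,0.057,0,1],[0,0,0,0.042,0.034,0,1],[0,0,0,0.044,0.009,0,1],[0,0,0,0.05,0.004,0,1],[0,0,0,0.03,0.003,0,1],[0,0,0,0,0,0,1]],
])

```text
time_s: 12.8
ee_pos: [566.6, 94.8, 60.9]
ee_rot: [-180.0, -0.1, 4.2]
force: [-0.4, -0.3, 0.1]
gripper_width: 0.4
gripper_force: 0.1
```

send_rows([
  [[0,0,0,-0.006,0.065,0,1],[0,0,0,0,0,0.2,1],[0,0,0,-0.1,-0.05,0.2,1],[0,0,0,-0.2,-0.05,0.2,1],[0,0,0,-0.2,0,0.2,1],[0,0,0,0,0,0,1],[0,0,0,0,0,0,1],[0,0,0,0,0,0,1],[0,0,0,0,0,0,1]],
])

```text
time_s: 13.7
ee_pos: [473.5, 89.2, 209.6]
ee_rot: [180.0, 0.2, 4.3]
force: [0.0, -0.2, -0.2]
gripper_width: 0.7
gripper_force: 0.0
```

```bash
python3 m2.py 432 60; python3 look.py 5 | grep -E "stud|ear|lens"
```

```text
[473.5  89.2 209.6] 13.7
lens [442.2  57.2  33.2]
ears [561.2  68.3]
axis -149.7
n 564
guard ((603.0233764648438, 72.09732055664062), (5.172639846801758, 97.57090759277344), 4.932873725891113)
base ((551.0358276367188, 114.09577178955078), (105.42550659179688, 190.291015625), 5.059571743011475)
card ((443.3014831542969, 60.19059753417969), (87.63530731201172, 47.27800369262695))
stud 0.93 [488.  84.] [ 604.8 -112.4   48. ] [ 604.3 -110.7   50.6]
stud 0.81 [308. 110.] [563.8  67.5  48. ] [562.1  70.2  80.1]
lens 0.93 [306. 234.] [430.3  56.8  44. ] [431.8  57.3  48.3]
lens 0.79 [513. 165.] [ 525.8 -163.4   44. ] [ 525.4 -168.4   37.4]
side_rear 0.4 [292.  79.] [593.2  86.1  44. ] [596.9  85.4  17.3]
ear_tip 0.91 [291.  76.] [591.7  87.8  70. ] [598.5  86.7  22.5]
ear_tip 0.82 [475.  96.] [589.4 -88.6  70. ] [ 596.4 -118.8   18.8]
```

send_rows([
  [[0,0,0,0.165,-0.1,-0.05,1],[0,0,0,0.165,-0.1,-0.05,1],[0,0,0,0.165,-0.1,-0.05,1],[0,0,0,0,0,-0.2,1],[0,0,0,0,0,-0.2,1],[0,0,0,0,0,-0.15,1],[0,0,0,0,0,-0.05,1],[0,0,0,0,0,0,1],[0,0,0,0,0,0,1]],
])

```text
time_s: 15.1
ee_pos: [573.7, 29.2, 62.6]
ee_rot: [180.0, -0.2, 4.3]
force: [0.6, 0.3, 0.9]
gripper_width: 0.8
gripper_force: 0.0
```

send_rows([
  [[0,0,0,-0.065,0.06,0,1],[0,0,0,-0.061,0.01,0,1],[0,0,0,-0.056,0.01,0,1],[0,0,0,-0.029,0.043,0,1],[0,0,0,-0.004,0.05,0,1],[0,0,0,-0.005,0.055,0,1],[0,0,0,0.015,0.057,0,1],[0,0,0,0.042,0.034,0,1],[0,0,0,0.044,0.009,0,1],[0,0,0,0.05,0.004,0,1],[0,0,0,0.03,0.003,0,1],[0,0,0,0,0,0,1]],
])

```text
time_s: 16.3
ee_pos: [566.4, 96.1, 61.1]
ee_rot: [-180.0, -0.1, 4.2]
force: [-0.1, 0.6, 0.6]
gripper_width: 0.5
gripper_force: 0.0
```

send_rows([
  [[0,0,0,-0.006,0.065,0,1],[0,0,0,0,0,0.2,1],[0,0,0,-0.1,-0.05,0.2,1],[0,0,0,-0.2,-0.05,0.2,1],[0,0,0,-0.2,0,0.2,1],[0,0,0,0,0,0,1],[0,0,0,0,0,0,1],[0,0,0,0,0,0,1],[0,0,0,0,0,0,1]],
])

```text
time_s: 17.2
ee_pos: [473.4, 90.5, 209.8]
ee_rot: [180.0, 0.2, 4.2]
force: [-0.1, 0.0, -1.0]
gripper_width: 0.6
gripper_force: 0.0
```

```bash
python3 m2.py 432 60; python3 look.py 6 | grep -E "stud|ear|lens"
```

```text
[473.4  90.5 209.8] 17.2
lens [441.9  57.6  33.5]
ears [561.   68.2]
axis -147.3
n 548
guard ((603.0057373046875, 71.72196197509766), (4.943806171417236, 97.46892547607422), 5.104366779327393)
base ((550.116943359375, 115.31796264648438), (106.79865264892578, 193.0050506591797), 4.81723690032959)
card ((442.24609375, 60.25367736816406), (86.71292877197266, 47.75126647949219))
stud 0.86 [490.  82.] [ 606.8 -112.6   48. ] [ 606.3 -110.8   50.9]
stud 0.85 [309. 113.] [561.5  68.   48. ] [560.1  70.7  80. ]
lens 0.89 [304. 232.] [431.9  60.   44. ] [433.7  60.6  49.2]
lens 0.63 [512. 162.] [ 528.1 -159.6   44. ] [ 527.7 -164.3   37.8]
ear_tip 0.82 [329. 147.] [529.9  46.7  70. ] [526.9  38.   15.8]
ear_tip 0.71 [473.  93.] [591.2 -85.1  70. ] [594.2 -97.1  49.5]
```

send_rows([
  [[0,0,0,0.165,-0.1,-0.05,1],[0,0,0,0.165,-0.1,-0.05,1],[0,0,0,0.165,-0.105,-0.05,1],[0,0,0,0,0,-0.2,1],[0,0,0,0,0,-0.2,1],[0,0,0,0,0,-0.15,1],[0,0,0,0,0,-0.05,1],[0,0,0,0,0,0,1],[0,0,0,0,0,0,1]],
])

```text
time_s: 18.6
ee_pos: [573.5, 29.5, 62.8]
ee_rot: [180.0, -0.2, 4.3]
force: [-0.4, 0.2, -1.1]
gripper_width: 0.3
gripper_force: 0.0
```

send_rows([
  [[0,0,0,-0.065,0.06,0,1],[0,0,0,-0.061,0.01,0,1],[0,0,0,-0.056,0.01,0,1],[0,0,0,-0.029,0.043,0,1],[0,0,0,-0.004,0.05,0,1],[0,0,0,-0.005,0.055,0,1],[0,0,0,0.01,0.057,0,1],[0,0,0,0.012,0.03,0,1],[0,0,0,0,0,0,1],[0,0,0,0,0,0,1]],
])

```text
time_s: 19.6
ee_pos: [532.9, 93.5, 61.2]
ee_rot: [-179.9, -0.0, 4.2]
force: [-0.5, 4.3, 0.8]
gripper_width: 0.7
gripper_force: 2.0
```

send_rows([
  [[0,0,0,0,0,0,1],[0,0,0,0,0,0,1]],
])

```text
time_s: 19.8
ee_pos: [532.7, 91.9, 61.2]
ee_rot: [180.0, 0.0, 4.2]
force: [0.4, -0.0, 0.4]
gripper_width: 0.4
gripper_force: 0.1
```

```bash
python3 look.py 7; python3 - <<'E'
from m2 import *
from h import *
n="wrist";c=cam(n);im,d=optics.grab_frame(n); P=cloud(n,d,c);x,y,z=P[...,0],P[...,1],P[...,2]
e=P[(z>74)&(z<95)&(np.hypot(x-562,y-69)<42)&(im.max(2)>100)]; print(len(e),e.mean(0) if len(e) else 0)
cv2.imwrite("pics/w7c.png",cv2.resize(im[0:300,130:430,::-1],(600,600)))
E
```

```text
19.8 [532.7  91.9  61.2] [180.    0.    4.2] [ 0.4 -0.   0.4] 0.43094662666969397 [  9.  24. 106.  -0.  50.  94.]
camz [606.  98. 232.]
stud 0.6 [326. 206.] [560.9  66.   48. ] [565.6  69.3  67.2]
guard 0.86 [330. 136.] [603.   72.6  74. ] [603.   72.6  73.7]
card 0.38 [325. 203.] [551.5  59.3   0. ] [566.8  70.2  65.6]
ear_tip 0.68 [263. 228.] [551.2 103.2  70. ] [533.3 104.9  16.4]
drops 0.77 [420. 344.] [429.9 -39.3   0. ] [440.9 -30.7  14.6]
1781 [561.541581    68.91756046  79.2525102 ]
```

View pics/w7c.png

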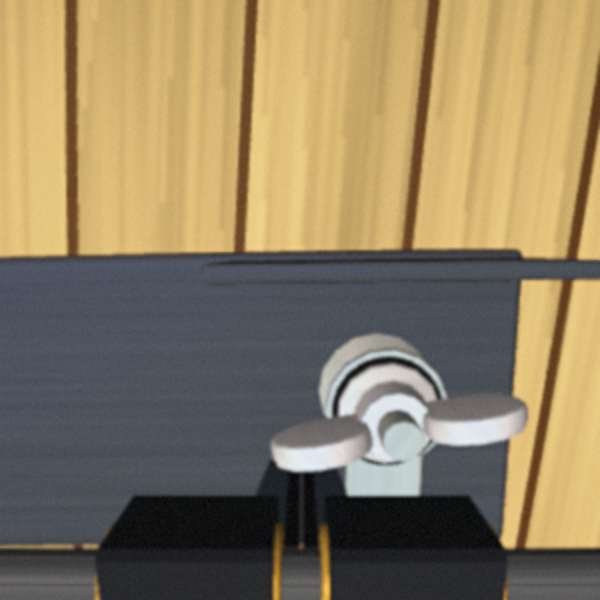

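The close view shows the left ear (320,445) resting on the fingertip, about 10–15° short of the stand's y axis. I finish with small steps in +x and watch the force.

send_rows([
  [[0,0,0,0.01,0,0,1],[0,0,0,0.01,0,0,1],[0,0,0,0,0,0,1],[0,0,0,0,0,0,1]],
])

```text
time_s: 20.7
ee_pos: [537.0, 92.4, 61.3]
ee_rot: [180.0, -0.0, 4.3]
force: [-0.1, -0.3, -0.1]
gripper_width: 0.6
gripper_force: 0.0
```

send_rows([
  [[0,0,0,0.005,0,0,1],[0,0,0,0,0,0,1],[0,0,0,0,0,0,1]],
])

```text
time_s: 21.0
ee_pos: [537.7, 92.4, 61.3]
ee_rot: [180.0, -0.0, 4.3]
force: [0.3, -0.4, 0.3]
gripper_width: 0.5
gripper_force: 0.1
```

send_rows([
  [[0,0,0,0.005,0,0,1],[0,0,0,0,0,0,1],[0,0,0,0,0,0,1]],
])

```text
time_s: 21.3
ee_pos: [538.0, 92.4, 61.2]
ee_rot: [180.0, 0.1, 4.2]
force: [-3.6, 1.2, 1.6]
gripper_width: 0.1
gripper_force: 1.5
```

send_rows([
  [[0,0,0,0.002,0,0,1],[0,0,0,0,0,0,1],[0,0,0,0,0,0,1]],
])

```text
time_s: 21.6
ee_pos: [538.1, 92.5, 61.2]
ee_rot: [-180.0, 0.1, 4.2]
force: [-4.6, 0.5, 3.5]
gripper_width: 0.4
gripper_force: 2.6
```

send_rows([
  [[0,0,0,-0.05,0,0,1],[0,0,0,-0.1,0,0,1],[0,0,0,-0.1,0,0.1,1],[0,0,0,-0.1,-0.05,0.2,1],[0,0,0,-0.1,-0.05,0.2,1],[0,0,0,-0.08,-0.07,0.2,1],[0,0,0,0,0,0.2,1],[0,0,0,0,0,0,1],[0,0,0,0,0,0,1],[0,0,0,0,0,0,1],[0,0,0,0,0,0,1],[0,0,0,0,0,0,1]],
])

```text
time_s: 22.8
ee_pos: [432.7, 58.4, 240.1]
ee_rot: [180.0, 0.1, 4.3]
force: [0.8, -0.0, -0.7]
gripper_width: 0.6
gripper_force: 0.0
```

```bash
python3 m2.py 432 60; python3 m2.py 432 60|grep -E "ear|ax|lens|card"; python3 look.py 8 | grep -E "stud|ear|lens|drops"; python3 -c "
import cv2;i=cv2.imread('pics/w8.png');cv2.imwrite('pics/w8c.png',cv2.resize(i[20:230,150:430],(800,600),interpolation=2))"
```

```text
[432.7  58.4 240.1] 22.8
lens [431.9  58.8  38. ]
ears [560.5  68.5]
axis 94.9
n 481
guard ((602.8896484375, 71.79718780517578), (4.858519554138184, 97.87647247314453), 4.819353103637695)
base ((550.2503662109375, 116.56210327148438), (107.52546691894531, 195.4243621826172), 4.594709396362305)
card ((434.4276428222656, 60.667625427246094), (87.07707214355469, 63.45409393310547))
lens [431.9  58.8  38. ]
ears [560.5  68.4]
axis 94.6
card ((434.37847900390625, 60.796592712402344), (86.66508483886719, 63.23939895629883))
stud 0.93 [449.  46.] [ 604.3 -111.4   48. ] [ 599.7 -103.3   64.7]
stud 0.85 [279.  72.] [562.8  69.6  48. ] [557.9  69.2  79.3]
lens 0.91 [476. 126.] [ 524.5 -161.7   44. ] [ 524.9 -166.2   36.7]
lens 0.76 [280. 190.] [432.2  58.2  44. ] [433.3  58.3  49.5]
ear_tip 0.94 [436.  52.] [590.8 -88.4  70. ] [594.8 -95.5  54.1]
drops 0.94 [354. 190.] [429.8 -40.7   0. ] [436.6 -31.4  36.5]
drops 0.78 [ 26. 127.] [483.1 395.7   0. ] [484.4 377.4  22.7]
```

View pics/w8c.png

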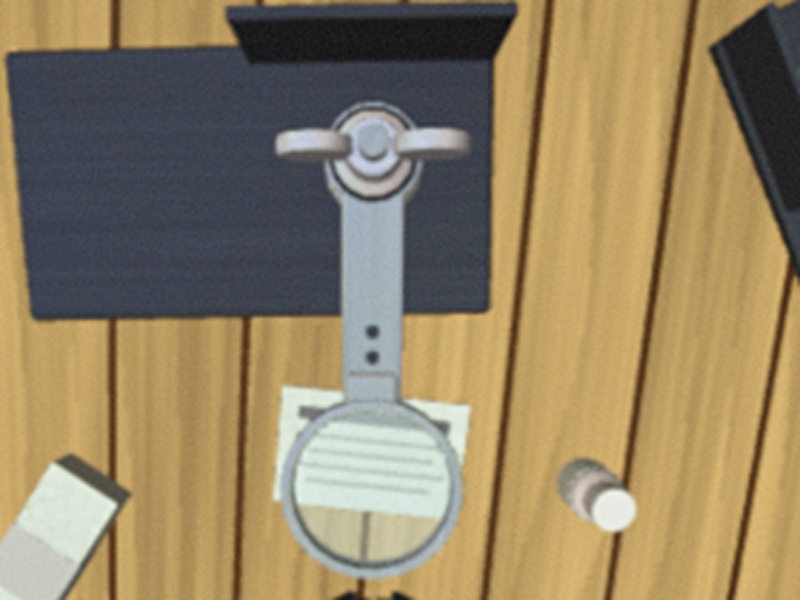

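The ears now lie along the stand's y axis, (310,145) to (435,143) in the crop, which is the seated angle. The lens (372,488) is over the card, the stand has not moved, and the gripper is clear. I hand in.

```bash
python3 -c "
from workcell import env
print(env.job_done())"
```

```text
the job is handed in; nothing more can be done
None
```

The job is handed in: the lens sits over the dosing card about 1–2 mm off sideways (plus roughly 7 mm along the arm, fixed by its length), the wing nut was stroked clockwise to a firm stop at its seated angle, and the stand did not move.

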